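# Click the weekday dial on to the marked day

### The job

The weekday dial on the worktop is some days behind. With a fingertip, flick the fins at its edge so that the wheel clicks round clockwise as seen from above, one click a day, until the one fin with the round peg on it has clicked in at the pointer post of the base, and not a click further. Be gentle: do not shove or lift the dial, and leave the egg timer, the spice jar and the low tin beside it where they stand.

Things in the scene. Friction and masses are not known exactly. Their poses are not given: they have to be found in the camera images.
- dial: Base of the weekday dial: dark wooden disc, 120 mm across, 34 mm high, about 2.2 kg, loose on the worktop. It carries a white wheel that turns about the base's upright axis. Origin: on that axis, at the worktop (underside). Its +x axis points to the pointer post. Only the post's nose (22 mm wide, 16 mm high, under the post) sticks out farther than the wheel's fins.
- pointer (a point): Top of the pointer: a slim upright metal post, 12 mm in diameter, tapered at the top, fixed to the base just outside the fins, 86 mm from the axis. Its top is 74 mm above the worktop.
- hub (a point): Centre of the wheel's top, on its axis, 58 mm above the worktop. Hub 72 mm across, 36 to 58 mm above the worktop. At its edge stand seven equal upright fins, 51.4 degrees apart, running radially from the hub out to 70 mm from the axis, each 6 mm thick and 36 to 60 mm above the worktop. One fin carries a round peg on top.
- wheel (a joint): Turn of the wheel, rad, growing clockwise seen from above; 0 with the pegged fin at the pointer. It rests only at multiples of 0.8976 (2 pi/7), a fin then in line with the pointer. Pushed over half a click (0.449) it springs on to the next rest and stays; less, it springs back. A click takes about 2 N at a fin's end. Starts 2, 3 or 4 clicks short of 0 (about -1.80, -2.69, -3.59), rarely balanced half-way between.
- peg (a point): On the middle line of the round peg on top of the marked fin, 69 mm above the worktop: peg 20 mm in diameter, 56 mm from the wheel's axis, standing up to 81 mm above the worktop. It goes round with the wheel.
- timer: Egg timer, round, 65 mm in diameter and 52 mm high, standing loose beside the dial; origin at the centre of its underside. Not to be touched.
- spice_jar: Spice jar with a dark cap, 41 mm in diameter and 105 mm high, standing loose near the dial; origin at the centre of its underside. Not to be touched.
- tin: Low round food tin, 76 mm in diameter and 58 mm high, standing loose beside the dial; origin at the centre of its underside. Not to be touched.
Things that resemble listed ones, but are neither listed nor needed, are in the scene too. Leave any green look-alike of the dial alone.

How it is judged (in metres and radians):
On the way, in this order (a step that is already met when the one before it is completed fails the run):
1. the marked fin is one click short of the pointer (value of joint wheel between -1.0976 and -0.697598 rad), for 0.1 s.
2. the marked fin has clicked in at the pointer (value of joint wheel between -0.12 and 0.12 rad and velocity of joint wheel between -0.1 and 0.1 rad/s), for 0.2 s.
At the end, for the whole second after the job is handed in: The wheel rests in its click with the peg's fin at the pointer (joint within 0.12 rad of 0, slower than 0.1 rad/s); the dial stands level within 20 mm of its start; timer, spice jar and tin stand upright within 20 mm of their starts (all of step 2 and distance of each of dial, timer, spice_jar, tin from where it was at the start of the episode below 0.02 m and angle between dial's own z axis and vertical below 0.05 rad and angle between each of timer, spice_jar, tin's own z axis and vertical below 0.1 rad); the robot touches nothing.
It fails at once if the wheel is flicked past the pointer (more than half a click) (value of joint wheel above 0.5 rad).
It fails at once if the wheel is taken round the wrong way, counter-clockwise (value of joint wheel below -4.21871 rad).
It fails at once if the dial is shoved more than 20 mm, tipped or lifted (distance of dial from where it was at the start of the episode above 0.02 m or angle between dial's own z axis and vertical above 0.12 rad or height (world z) of dial above 0.008 m).
It fails at once if the dial or its wheel is pressed or pinched with more than 18 N (contact force between the fingers and dial above 18 N).
It fails at once if the egg timer, spice jar or low tin is shifted more than 20 mm, lifted or tipped (distance of any of timer, spice_jar, tin from where it was at the start of the episode above 0.02 m or angle between any of timer, spice_jar, tin's own z axis and vertical above 0.3 rad or height (world z) of any of timer, spice_jar, tin above 0.008 m).
It also fails if it takes over 51 s, if anything falls off the work surface, if the arm or the gripper's body presses on something with over 40 N, if the wrist force passes 120 N, or if a joint passes its speed limit or range.

### The arm

A 6-joint arm with a two-finger parallel gripper is mounted at the origin on a cart in front of the work surface, level with it; the furniture and walls round the work are solid. World frame = base frame: x ahead of the robot, y to its left, z up, the work surface at z = 0. Lengths are in mm, angles in degrees, forces in N, time in s.
With the tool pointing down it reaches from about 300 to 850 mm from the base axis. Payload 4.2 kg.
Tool frame: the origin (TCP) lies at the very end of the fingers, on their centre line; the grasp point (between the pads) lies 19 mm behind it (env.tcp_to_grasp is the distance from the TCP to the grasp point, in mm); z points along the fingers, x is the direction in which the jaws open and shut, and the axes are right-handed (so a half turn about z gives the same grasp; the last joint's range is limited). The gripper opens to 91 mm and grips with 3 to 60 N. Pads are 32 mm wide; open, the fingers measure 118 mm over their backs; the gripper's body (76 mm by 178 mm) begins 60 mm behind the grasp point.
Start: joints at [-76.146, 18.312, 89.639, -0, 72.044, -1.146], TCP at [148.824, -555.423, 213.976] pointing down, gripper open.
Joint ranges: [-177.97, 177.97], [-48.28, 115.42], [12.27, 149.76], [-77.06, 257.06], [2.81, 150.46], [-146.56, 146.56]. Speed limits (degrees/s): [147.25, 147.25, 180, 180, 180, 180].

### API

Orientations are given as [roll, pitch, yaw] about the fixed x, y, z axes, in that order (R = Rz(yaw) Ry(pitch) Rx(roll)).
In Python, from workcell import monitor, cams, env, search_frame gives the robot as it stands.
- The arm moves only by the tool apply_moves, never from a script. Its argument "plan" is a list of rows, each an object of numbers: "fingers": the finger opening in cm, from 0 to 9.12; "x", "y", "z": the shift along the tool's x, y, z in cm; "wx", "wy", "wz": the turn, a rotation vector about the tool's x, y, z in degrees. In form: [{"fingers": .., "x": .., "y": .., "z": .., "wx": .., "wy": .., "wz": ..}, ...]. A call has 1 to 8 rows; each row is the pose to reach, as a shift and turn from the pose measured when the call began, along the tool's axes at that moment; what a row does not reach only later rows make up. A row lasts 1/10 s, in which the tool goes at most 50 mm and 8.59 degrees, less where a joint would pass 70% of its speed; a pose out of reach is approached as far as the arm can. A call with a gripper value outside its range is refused whole. The fingers move at their own pace and stop on an object; "newtons" is the grip in N (left out, the last holds). Time passes only in rows, so rows that repeat a pose let the fingers close. It gives the time, the measured TCP pose, the force and the opening at its end, in the units of the state.
- monitor.state(): the state, without advancing time (a new reading comes with each control period).
- cams.grab_frame(name): name is "scene" or "top" or "wrist"; returns the picture (384x512x3 uint8, red, green, blue); there is no depth.
- cams.camera_params(name): a dict with "fov_y" (degrees; the focal length in pixels is half the picture's height over the tangent of half this angle, whatever the lens; pixels are square), "cx", "cy" (the principal point, pixels), "k1" (the pictures are not rectified: a ray, as slopes to the right and down, at radius r is drawn at 1 + k1 r^2 times it, then the intrinsics apply), "T" (4x4, takes a point from camera to world coordinates); the wrist camera has in their place "tool_from_camera" (4x4, takes a point from camera to tool coordinates, whose origin is the TCP and whose axes are the tool frame's). Camera axes: x right, y down, z forward; pixel columns grow to the right and rows downward; lengths in mm; the calibration is good to about 2 mm. A picture is of the moment at which its call begins: read the wrist's pose just before it. camera_params takes no time and is no camera call.
- env.job_done(): hands the job in, once; it reports no verdict.
Trained networks look in the newest picture that a camera, given by its name, has taken for a name from the list of things; names that differ only in an ending like _2 or _b are one class to them, and where a whole thing is asked for, a point or a joint stands for the part that bears it (a point fixed in the world has none). Each returns a list of dicts, best first, with "score" (0 to 1); they miss things now and then, are a little off and sometimes report something else, mostly with a low value. They report only what shows in the picture. A call takes as long as a camera call. They do not tell look-alikes from the thing itself.
- search_frame(camera, label): "extent" ([centre column, centre row, width, height] in pixels, round what is visible of it).
The state is a dict: "time_s": time; "qpos": joint angles; "qvel": joint speeds; "effort": joint torques, N m; "ee_pos": TCP position; "ee_rot": TCP orientation; "force": force on the tool from outside, world axes, zero at the start; "torque": the same for the moment, N m; "gripper_width": finger opening in mm.
Only numpy, scipy, OpenCV 4.12 (cv2) and the standard library are available. Lean on these libraries where they do the work, as an engineer would, in place of code of your own. Each camera call takes 0.05 s, during which the arm holds its last target.

## Working session

There is one attempt and no reset: what is moved stays moved. The work goes in short steps, Python scripts to look and compute and a tool call to move; the robot and the scene stay as the last step left them, time stands still between calls to the robot, and variables do not carry over. Pictures are saved under pics/ and viewed, and the job is handed in when it is done.

Besides the shell and the picture viewer there is one more tool, called as a command line: name --argument value ..., lists and objects as JSON in quotes. apply_moves: Moves the arm, as the interface text tells. Its arguments: {"type":"object","properties":{"plan":{"type":"array"},"newtons":{"type":"number"}},"required":["plan"]}

```bash
ls; mkdir -p pics
python3 - <<'E'
from workcell import monitor, cams, env, search_frame
import cv2
print(monitor.state())
for n in ["scene","top","wrist"]:
    im=cams.grab_frame(n); cv2.imwrite(f"pics/{n}0.png",im[:,:,::-1])
    for l in ["dial","hub","pointer","peg","timer","spice_jar","tin"]:
        print(n,l,[(round(d['score'],2),[round(v) for v in d['extent']]) for d in search_frame(n,l)][:4])
    print(cams.camera_params(n))
print(monitor.state()['time_s'])
E
```

```text
pics
{'time_s': 0.0, 'qpos': array([-7.61454901e+01,  1.83526773e+01,  8.97061914e+01,  8.51391631e-04,
        7.20426128e+01, -1.14499460e+00]), 'qvel': array([-0.06709072, -0.01865912, -0.02267311,  0.02571585, -0.07461314,
       -0.10833882]), 'effort': array([ 3.81852311e-03, -4.12460375e+01, -2.31970918e+01,  7.31383986e-02,
        4.55560943e-02, -1.38817222e-04]), 'ee_pos': array([ 148.71161335, -554.92318434,  213.11133762]), 'ee_rot': array([-1.79997163e+02,  1.01445085e-01, -7.50007562e+01]), 'force': array([-0.43576461,  1.06716039,  0.18270053]), 'torque': array([-0.06690519, -0.01347466,  0.03699187]), 'gripper_width': 91.53132294032912}
scene dial [(0.96, [295, 169, 49, 47]), (0.77, [219, 330, 71, 84]), (0.63, [319, 232, 76, 54])]
scene hub [(0.84, [217, 322, 66, 67]), (0.82, [291, 166, 55, 35]), (0.56, [326, 229, 58, 50])]
scene pointer [(0.92, [296, 166, 52, 48]), (0.79, [213, 332, 66, 76]), (0.77, [318, 231, 66, 57]), (0.64, [292, 165, 49, 36])]
scene peg [(0.87, [214, 327, 67, 67]), (0.86, [294, 164, 48, 34]), (0.64, [326, 230, 57, 51])]
scene timer [(0.86, [237,
[... 1410 characters left out ...]
30635e-01,
         1.33528132e+03],
       [ 0.00000000e+00,  0.00000000e+00,  0.00000000e+00,
         1.00000000e+00]])}
wrist dial []
wrist hub []
wrist pointer []
wrist peg []
wrist timer []
wrist spice_jar []
wrist tin []
{'fov_y': 71.18385860208595, 'cx': 260.1809152207685, 'cy': 191.4831124526748, 'k1': -0.03461269901365242, 'tool_from_camera': array([[ 9.99999302e-01, -9.81682085e-04,  6.57587453e-04,
        -8.44936378e-02],
       [ 7.48947070e-04,  9.57074342e-01,  2.89841582e-01,
        -8.25548238e+01],
       [-9.13892368e-04, -2.89840887e-01,  9.57074409e-01,
        -1.72082200e+02],
       [ 0.00000000e+00,  0.00000000e+00,  0.00000000e+00,
         1.00000000e+00]])}
1.2
```

View pics/scene0.png

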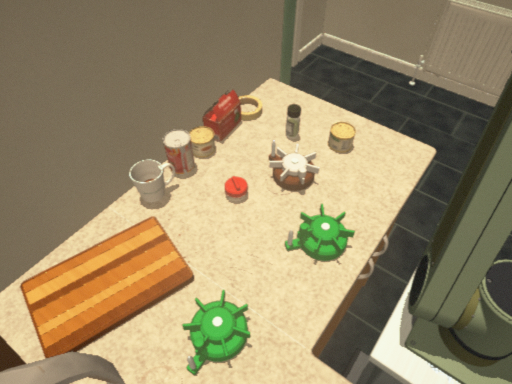

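View pics/top0.png

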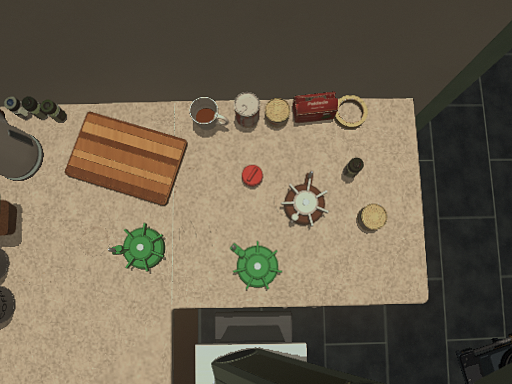

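Run:
```python
import cv2,numpy as np
a=cv2.imread('pics/top0.png')[150:250,240:400]
b=cv2.imread('pics/scene0.png')[90:210,215:375]
cv2.imwrite('pics/crop0.png',np.vstack([cv2.resize(a,None,fx=3,fy=3,interpolation=2)[:260],cv2.resize(b,None,fx=3,fy=3,interpolation=2)[:340]]))
cv2.imwrite('pics/crop0a.png',cv2.resize(a,None,fx=5,fy=5,interpolation=2))
```

```text
(no output)
```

View pics/crop0a.png

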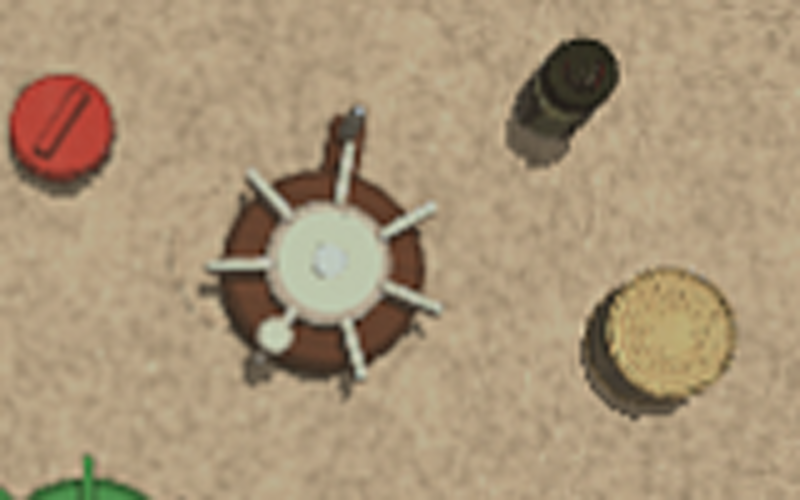

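View pics/crop0.png

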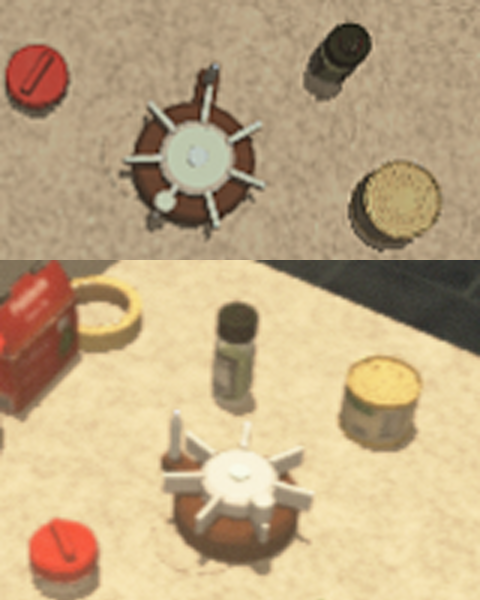

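Seen from above in the top picture (up is +x, left is +y), three things could be taken for the dial:
- The white-wheeled dial on a dark base at (305,203).
- Green look-alikes at (258,267) and (144,248).

I choose the white one. Its pointer post is at (312,172) and its peg is at (295,217). That puts the peg in the fourth slot clockwise from the pointer, so it needs 3 clicks. The timer is at (253,175), the jar at (355,167) and the tin at (374,217).

```bash
cat > h.py <<'E'
from workcell import monitor, cams, env, search_frame
import cv2,numpy as np
def ray(n,px,st=None):
    p=cams.camera_params(n); f=192/np.tan(np.radians(p['fov_y']/2))
    u=np.array([(px[0]-p['cx'])/f,(px[1]-p['cy'])/f]); s=u.copy()
    for _ in range(20): s=u/(1+p['k1']*(s@s))
    d=np.array([s[0],s[1],1.])
    if 'T' in p: T=p['T']
    else:
        from scipy.spatial.transform import Rotation as R
        T=np.eye(4);T[:3,:3]=R.from_euler('xyz',st['ee_rot'],degrees=True).as_matrix();T[:3,3]=st['ee_pos'];T=T@p['tool_from_camera']
    return T[:3,3],T[:3,:3]@d
def atz(n,px,z,st=None):
    o,d=ray(n,px,st); return (o+d*(z-o[2])/d[2])[:2]
E
python3 - <<'E'
from h import *
H=atz('top',(305.6,202.4),60);P=atz('top',(311.6,171.6),74);G=atz('top',(295.2,217),81)
H2=atz('scene',(295,161),60);P2=atz('scene',(274,140.7),74)
print(H,P,G,H2,P2)
for a,b in((P,H),(P2,H2),(G,H)): print(np.linalg.norm(a-b),np.degrees(np.arctan2(*(a-b)[::-1])))
print('timer',atz('top',(252.5,175.5),52),'tin',atz('top',(374,216),58),'jar',atz('top',(356,166),105))
E
```

```text
[ 546.96031883 -165.22651421] [ 633.17511321 -183.83912302] [ 503.24156502 -132.52303599] [ 544.75024619 -161.62133063] [ 628.98060482 -180.99483136]
88.20102027387681 -12.182418984174946
86.42965837269229 -12.953099322826489
54.59713291382018 143.20195642858204
timer [629.19255991 -15.39752231] tin [ 504.86236912 -359.46935042] jar [ 640.50655619 -304.76320428]
```

apply_moves --plan '[{"fingers": 0, "x": -5, "y": -8, "z": 0, "wx": 0, "wy": 0, "wz": 5}, {"fingers": 0, "x": -7, "y": -11, "z": 0, "wx": 0, "wy": 0, "wz": 10}, {"fingers": 0, "x": -9, "y": -15, "z": 0, "wx": 0, "wy": 0, "wz": 15}, {"fingers": 0, "x": -12, "y": -20, "z": 0, "wx": 0, "wy": 0, "wz": 15}, {"fingers": 0, "x": -15, "y": -25, "z": 0, "wx": 0, "wy": 0, "wz": 15}, {"fingers": 0, "x": -18, "y": -30, "z": 0, "wx": 0, "wy": 0, "wz": 15}, {"fingers": 0, "x": -21, "y": -35, "z": 0, "wx": 0, "wy": 0, "wz": 15}, {"fingers": 0, "x": -24.4, "y": -40.2, "z": 0, "wx": 0, "wy": 0, "wz": 15}]' --newtons 10

```text
time_s: 2.0
ee_pos: [427.3, -265.6, 214.2]
ee_rot: [-180.0, -0.0, -90.0]
force: [0.8, -0.9, 0.6]
gripper_width: 30.2
```

Run:
```python
from h import *
s=monitor.state();print(s['time_s'],s['ee_pos'],s['ee_rot'],s['gripper_width'],s['qvel'])
im=cams.grab_frame('wrist');cv2.imwrite('pics/w1.png',im[:,:,::-1])
```

```text
2.0 [ 427.34782164 -265.62136238  214.23123287] [-1.79958581e+02 -3.83387290e-02 -9.00004736e+01] 30.165598397910603 [56.83371188  6.90618982 -8.92594644 -0.08166807  1.60534487 56.37984411]
```

View pics/w1.png

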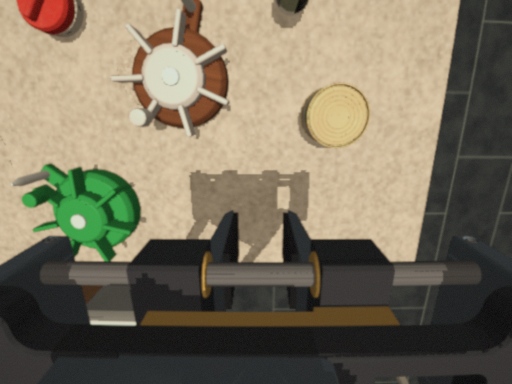

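The wrist picture shows the white dial at (172,77), its peg at (139,117) and the pointer at (188,15). The arm was still moving, so I'll finish the approach above the dial and measure again.

apply_moves --plan '[{"fingers": 0, "x": -5, "y": -4, "z": 0, "wx": 0, "wy": 0, "wz": 0}, {"fingers": 0, "x": -5, "y": -4, "z": 0, "wx": 0, "wy": 0, "wz": 0}, {"fingers": 0, "x": -5, "y": -4, "z": 0, "wx": 0, "wy": 0, "wz": 0}, {"fingers": 0, "x": -5, "y": -4, "z": 0, "wx": 0, "wy": 0, "wz": 0}]'

```text
time_s: 2.45
ee_pos: [471.7, -210.1, 214.5]
ee_rot: [-179.7, 0.2, -89.7]
force: [0.6, -0.6, 1.4]
gripper_width: 0.7
```

Run:
```python
from h import *
s=monitor.state();print(s['time_s'],s['ee_pos'],s['ee_rot'],s['gripper_width'],s['qvel'].round(1))
im=cams.grab_frame('wrist');cv2.imwrite('pics/w2.png',im[:,:,::-1])
for px in [(172,77)]: pass
```

```text
2.45 [ 471.69506975 -210.06128492  214.53701978] [-179.73884712    0.2287591   -89.66776785] 0.6989554748247762 [-1.6 -0.4  0.3 -0.1 -0.1  0.2]
```

View pics/w2.png

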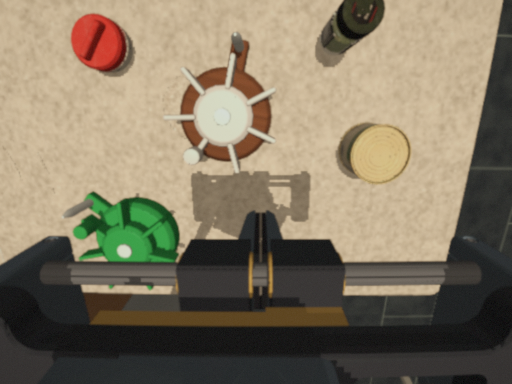

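Run:
```python
from h import *
s=monitor.state()
H=atz('wrist',(222,116),60,s);P=atz('wrist',(236.5,36),74,s);G=atz('wrist',(192,156.5),81,s);F=atz('wrist',(236,170),60,s)
print(H,P,G,F,'green',atz('wrist',(123,251),60,s),atz('wrist',(178,265),60,s),atz('wrist',(175,210),60,s))
for a,b in((P,H),(G,H),(F,H)): print(np.linalg.norm(a-b),np.degrees(np.arctan2(*(a-b)[::-1])))
im=cv2.imread('pics/w2.png');cv2.imwrite('pics/w2c.png',cv2.resize(im[20:280,140:320],None,fx=2.3,fy=2.3,interpolation=2))
```

```text
[ 548.38288613 -164.72605264] [ 630.13665345 -184.58048824] [ 503.67661362 -131.5373425 ] [ 483.55528249 -179.88167689] green [369.21970129 -20.99837485] [348.27076757 -95.78759034] [430.10007186 -98.99822686]
84.13011995573666 -13.650385547991021
55.67891237062931 143.41082060696542
66.57560468628344 -166.84151909414194
```

View pics/w2c.png

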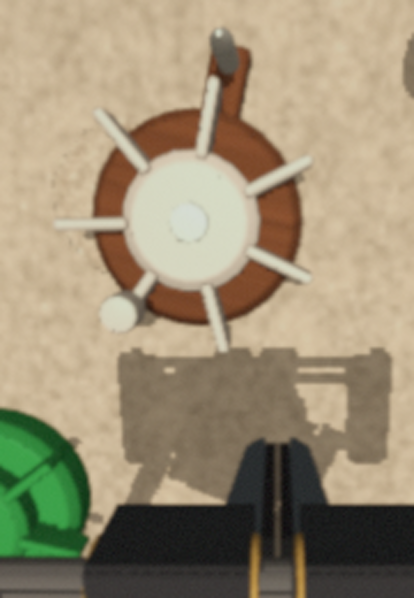

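The measurements agree. The hub is at about (547,-164.5), the pointer direction is about -13°, and the fin nearest the robot is at -167°, which isn't the pegged one. I'll lower the tip beside that fin on its -y side.

apply_moves --plan '[{"fingers": 0, "x": 0.2, "y": -0.3, "z": 3, "wx": 0, "wy": 0, "wz": 0}, {"fingers": 0, "x": 0.2, "y": -0.3, "z": 7, "wx": 0, "wy": 0, "wz": 0}, {"fingers": 0, "x": 0.2, "y": -0.3, "z": 11, "wx": 0, "wy": 0, "wz": 0}, {"fingers": 0, "x": 0.2, "y": -0.3, "z": 14, "wx": 0, "wy": 0, "wz": 0}, {"fingers": 0, "x": 0.2, "y": -0.3, "z": 16, "wx": 0, "wy": 0, "wz": 0}, {"fingers": 0, "x": 0.2, "y": -0.3, "z": 16.8, "wx": 0, "wy": 0, "wz": 0}, {"fingers": 0, "x": 0.2, "y": -0.3, "z": 16.8, "wx": 0, "wy": 0, "wz": 0}]'

```text
time_s: 3.2
ee_pos: [474.2, -212.5, 45.9]
ee_rot: [-179.8, 0.3, -89.8]
force: [0.5, 0.2, 0.2]
gripper_width: 0.2
```

Run:
```python
from h import *
s=monitor.state();print(s['time_s'],s['ee_pos'],s['ee_rot'],s['force'])
im=cams.grab_frame('wrist');cv2.imwrite('pics/w3.png',im[:,:,::-1])
```

```text
3.2 [ 474.18850503 -212.53154838   45.94540196] [-179.83629195    0.26879259  -89.82281712] [0.52702752 0.24250363 0.23447547]
```

View pics/w3.png

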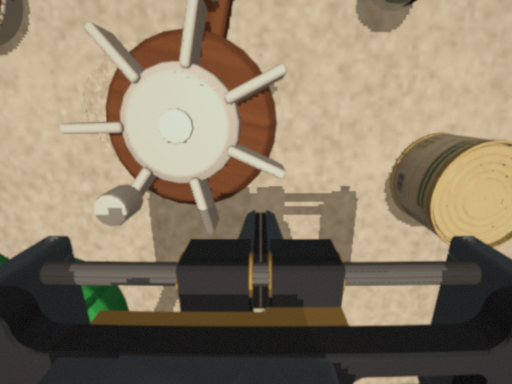

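The wrist picture shows the fingertip at (262,213), beside the fin end at (209,228), with nothing touching. Now a gentle push towards +y (tool -x).

apply_moves --plan '[{"fingers": 0, "x": -0.6, "y": 0, "z": 0, "wx": 0, "wy": 0, "wz": 0}, {"fingers": 0, "x": -1.2, "y": 0, "z": 0, "wx": 0, "wy": 0, "wz": 0}, {"fingers": 0, "x": -1.7, "y": 0, "z": 0, "wx": 0, "wy": 0, "wz": 0}, {"fingers": 0, "x": -2.2, "y": 0, "z": 0, "wx": 0, "wy": 0, "wz": 0}, {"fingers": 0, "x": -2.7, "y": 0, "z": 0, "wx": 0, "wy": 0, "wz": 0}, {"fingers": 0, "x": -3.2, "y": 0, "z": 0, "wx": 0, "wy": 0, "wz": 0}, {"fingers": 0, "x": -3.6, "y": 0, "z": 0, "wx": 0, "wy": 0, "wz": 0}]'

```text
time_s: 3.95
ee_pos: [474.8, -176.3, 47.1]
ee_rot: [-179.7, 0.2, -89.8]
force: [-1.1, -1.5, 0.9]
gripper_width: 0.7
```

Run:
```python
from h import *
s=monitor.state();print(s['time_s'],s['ee_pos'],s['ee_rot'],s['force'])
im=cams.grab_frame('wrist');cv2.imwrite('pics/w4.png',im[:,:,::-1])
```

```text
3.95 [ 474.82873756 -176.31316444   47.10466899] [-179.73109042    0.20534752  -89.78561634] [-1.05081839 -1.53872018  0.9079781 ]
```

View pics/w4.png

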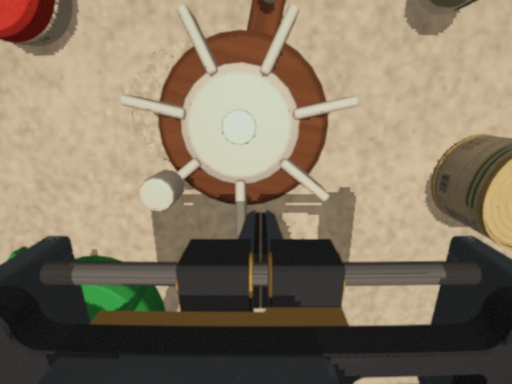

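The wheel has turned about 14°: the fin now stands at (240,205) and the dial hasn't moved. I'll push on past half a click.

apply_moves --plan '[{"fingers": 0, "x": -0.4, "y": 0, "z": 0, "wx": 0, "wy": 0, "wz": 0}, {"fingers": 0, "x": -0.7, "y": 0, "z": 0, "wx": 0, "wy": 0, "wz": 0}, {"fingers": 0, "x": -1.0, "y": 0, "z": 0, "wx": 0, "wy": 0, "wz": 0}, {"fingers": 0, "x": -1.2, "y": 0, "z": 0, "wx": 0, "wy": 0, "wz": 0}, {"fingers": 0, "x": -1.2, "y": 0, "z": 0, "wx": 0, "wy": 0, "wz": 0}]'

```text
time_s: 4.5
ee_pos: [474.6, -163.3, 47.1]
ee_rot: [-179.8, 0.3, -89.8]
force: [0.2, 0.5, 0.1]
gripper_width: 0.6
```

Run:
```python
from h import *
s=monitor.state();print(s['time_s'],s['ee_pos'],s['ee_rot'],s['force'])
im=cams.grab_frame('wrist');cv2.imwrite('pics/w5.png',im[:,:,::-1])
```

```text
4.5 [ 474.61970185 -163.29886859   47.0501225 ] [-179.75958647    0.2705765   -89.77758814] [0.18006434 0.48343081 0.12846434]
```

View pics/w5.png

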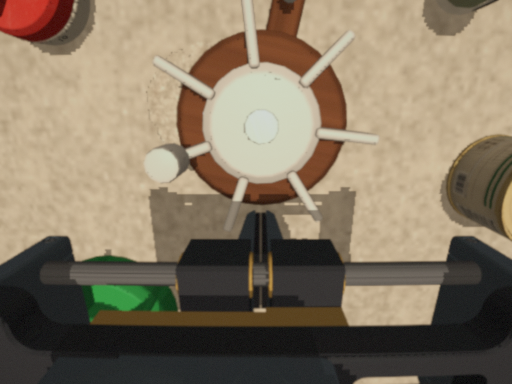

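The force has dropped to about 0 and the fin at (235,215) is just past half-way. I'll go a little further.

apply_moves --plan '[{"fingers": 0, "x": -0.3, "y": 0, "z": 0, "wx": 0, "wy": 0, "wz": 0}, {"fingers": 0, "x": -0.5, "y": 0, "z": 0, "wx": 0, "wy": 0, "wz": 0}, {"fingers": 0, "x": -0.5, "y": 0, "z": 0, "wx": 0, "wy": 0, "wz": 0}]'

```text
time_s: 4.85
ee_pos: [474.5, -158.1, 47.0]
ee_rot: [-179.8, 0.3, -89.8]
force: [0.8, 0.3, -0.2]
gripper_width: 0.5
```

Run:
```python
from h import *
s=monitor.state();print(s['time_s'],s['ee_pos'],s['ee_rot'],s['force'])
im=cams.grab_frame('wrist');cv2.imwrite('pics/w6.png',im[:,:,::-1])
```

```text
4.85 [ 474.4888775  -158.10949065   47.0454827 ] [-179.77138283    0.27549983  -89.76226122] [ 0.75132708  0.29179216 -0.21188289]
```

View pics/w6.png

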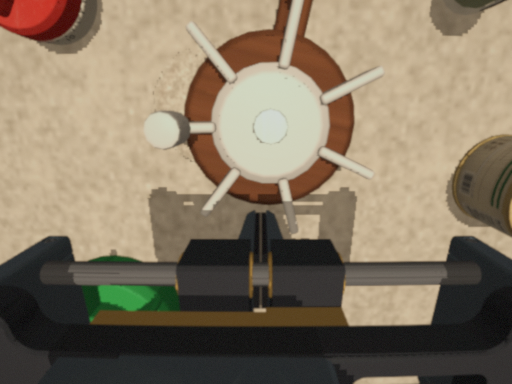

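It clicked once: a fin is in line with the pointer and the peg is at (167,129), in the left slot. Now I'll draw back, go round the next fin and come in again.

apply_moves --plan '[{"fingers": 0, "x": 0, "y": 2, "z": 0, "wx": 0, "wy": 0, "wz": 0}, {"fingers": 0, "x": 0, "y": 4, "z": 0, "wx": 0, "wy": 0, "wz": 0}, {"fingers": 0, "x": 0.5, "y": 4.2, "z": 0, "wx": 0, "wy": 0, "wz": 0}, {"fingers": 0, "x": 3, "y": 4.2, "z": 0, "wx": 0, "wy": 0, "wz": 0}, {"fingers": 0, "x": 5.4, "y": 4.2, "z": 0, "wx": 0, "wy": 0, "wz": 0}, {"fingers": 0, "x": 5.4, "y": 4, "z": 0, "wx": 0, "wy": 0, "wz": 0}, {"fingers": 0, "x": 5.4, "y": 2, "z": 0, "wx": 0, "wy": 0, "wz": 0}, {"fingers": 0, "x": 5.4, "y": 0, "z": 0, "wx": 0, "wy": 0, "wz": 0}]'

```text
time_s: 5.7
ee_pos: [475.7, -212.3, 46.9]
ee_rot: [-179.7, 0.3, -89.8]
force: [0.0, 0.5, 0.3]
gripper_width: 0.2
```

Run:
```python
from h import *
s=monitor.state();print(s['time_s'],s['ee_pos'],s['ee_rot'],s['force'])
im=cams.grab_frame('wrist');cv2.imwrite('pics/w7.png',im[:,:,::-1])
```

```text
5.7 [ 475.66488511 -212.33014253   46.86730366] [-179.73933951    0.27773298  -89.84188707] [0.04845738 0.49398577 0.31870205]
```

View pics/w7.png

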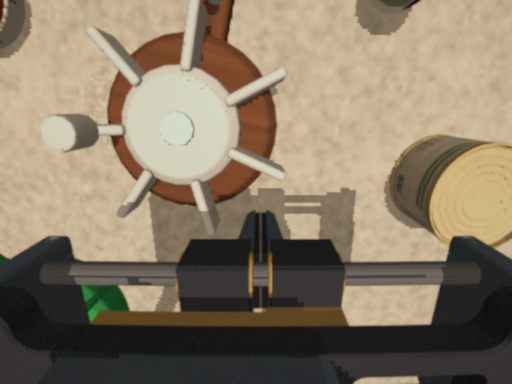

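The pattern is the same, moved on one slot, and the dial hasn't shifted. Second push.

apply_moves --plan '[{"fingers": 0, "x": -0.8, "y": 0, "z": 0, "wx": 0, "wy": 0, "wz": 0}, {"fingers": 0, "x": -1.5, "y": 0, "z": 0, "wx": 0, "wy": 0, "wz": 0}, {"fingers": 0, "x": -2.1, "y": 0, "z": 0, "wx": 0, "wy": 0, "wz": 0}, {"fingers": 0, "x": -2.7, "y": 0, "z": 0, "wx": 0, "wy": 0, "wz": 0}, {"fingers": 0, "x": -3.3, "y": 0, "z": 0, "wx": 0, "wy": 0, "wz": 0}, {"fingers": 0, "x": -3.8, "y": 0, "z": 0, "wx": 0, "wy": 0, "wz": 0}, {"fingers": 0, "x": -4.3, "y": 0, "z": 0, "wx": 0, "wy": 0, "wz": 0}, {"fingers": 0, "x": -4.7, "y": 0, "z": 0, "wx": 0, "wy": 0, "wz": 0}]'

```text
time_s: 6.55
ee_pos: [479.8, -165.7, 47.5]
ee_rot: [-179.4, 0.2, -89.8]
force: [-0.2, -0.7, -0.6]
gripper_width: 0.6
```

apply_moves --plan '[{"fingers": 0, "x": -0.3, "y": 0, "z": 0, "wx": 0, "wy": 0, "wz": 0}, {"fingers": 0, "x": -0.6, "y": 0, "z": 0, "wx": 0, "wy": 0, "wz": 0}, {"fingers": 0, "x": -0.7, "y": 0, "z": 0, "wx": 0, "wy": 0, "wz": 0}, {"fingers": 0, "x": -0.7, "y": 0, "z": 0, "wx": 0, "wy": 0, "wz": 0}]'

```text
time_s: 6.95
ee_pos: [479.9, -158.5, 47.5]
ee_rot: [-179.4, 0.2, -89.8]
force: [0.0, -0.0, -0.1]
gripper_width: 0.6
```

Run:
```python
from h import *
s=monitor.state();print(s['time_s'],s['ee_pos'],s['ee_rot'],s['force'])
im=cams.grab_frame('wrist');cv2.imwrite('pics/w8.png',im[:,:,::-1])
```

```text
6.95 [ 479.85096766 -158.45849792   47.49778817] [-1.79417081e+02  1.77564540e-01 -8.97850765e+01] [ 0.00869879 -0.04312858 -0.06752105]
```

View pics/w8.png

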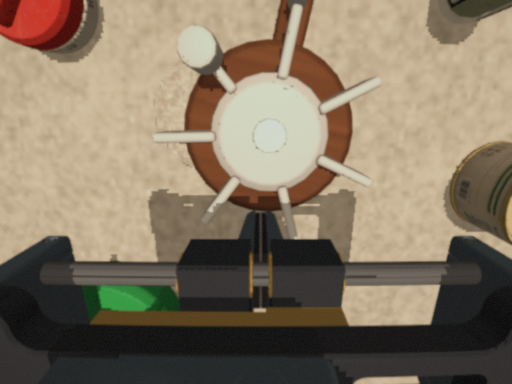

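Second click: the peg is at (202,48), one click short of the pointer. I'll draw back and go round again, aiming 6 mm less deep to undo the small drift in x.

apply_moves --plan '[{"fingers": 0, "x": 0, "y": 2, "z": 0, "wx": 0, "wy": 0, "wz": 0}, {"fingers": 0, "x": 0, "y": 4.3, "z": 0, "wx": 0, "wy": 0, "wz": 0}, {"fingers": 0, "x": 0.5, "y": 4.8, "z": 0, "wx": 0, "wy": 0, "wz": 0}, {"fingers": 0, "x": 3, "y": 4.8, "z": 0, "wx": 0, "wy": 0, "wz": 0}, {"fingers": 0, "x": 5.4, "y": 4.6, "z": 0, "wx": 0, "wy": 0, "wz": 0}, {"fingers": 0, "x": 5.4, "y": 2.6, "z": 0, "wx": 0, "wy": 0, "wz": 0}, {"fingers": 0, "x": 5.4, "y": 0.6, "z": 0, "wx": 0, "wy": 0, "wz": 0}, {"fingers": 0, "x": 5.4, "y": 0.6, "z": 0, "wx": 0, "wy": 0, "wz": 0}]'

```text
time_s: 7.8
ee_pos: [477.6, -214.1, 47.6]
ee_rot: [-179.2, 0.1, -89.8]
force: [-0.5, 0.5, 0.3]
gripper_width: 0.4
```

Run:
```python
from h import *
s=monitor.state();print(s['time_s'],s['ee_pos'],s['ee_rot'],s['force'])
im=cams.grab_frame('wrist');cv2.imwrite('pics/w9.png',im[:,:,::-1])
im=cams.grab_frame('top');cv2.imwrite('pics/t9.png',cv2.resize(im[130:260,230:400,::-1],None,fx=4,fy=4))
```

```text
7.8 [ 477.5850401  -214.1069795    47.64347765] [-1.79177903e+02  7.37179784e-02 -8.97944872e+01] [-0.45537902  0.45286334  0.27893439]
```

View pics/w9.png

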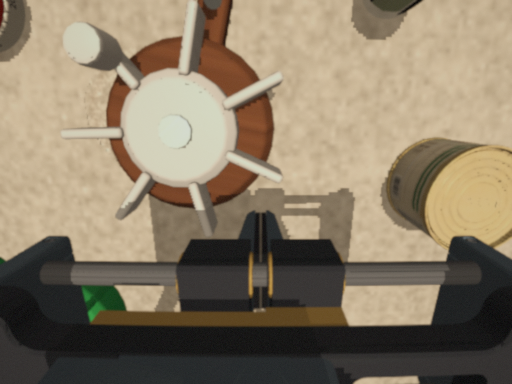

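View pics/t9.png

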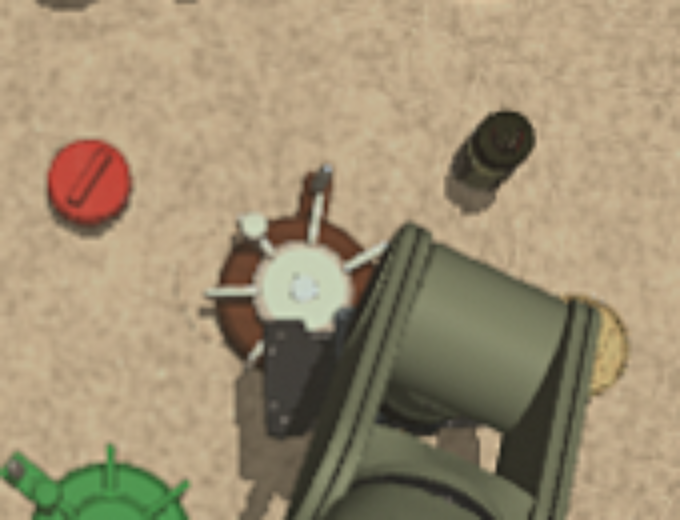

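Both views show the peg one slot before the pointer and the dial in place. Third and last push, a little slower.

apply_moves --plan '[{"fingers": 0, "x": -0.8, "y": 0.1, "z": 0, "wx": 0, "wy": 0, "wz": 0}, {"fingers": 0, "x": -1.5, "y": 0.1, "z": 0, "wx": 0, "wy": 0, "wz": 0}, {"fingers": 0, "x": -2.1, "y": 0.1, "z": 0, "wx": 0, "wy": 0, "wz": 0}, {"fingers": 0, "x": -2.7, "y": 0.1, "z": 0, "wx": 0, "wy": 0, "wz": 0}, {"fingers": 0, "x": -3.2, "y": 0.1, "z": 0, "wx": 0, "wy": 0, "wz": 0}, {"fingers": 0, "x": -3.7, "y": 0.1, "z": 0, "wx": 0, "wy": 0, "wz": 0}, {"fingers": 0, "x": -4.1, "y": 0.1, "z": 0, "wx": 0, "wy": 0, "wz": 0}, {"fingers": 0, "x": -4.5, "y": 0.1, "z": 0, "wx": 0, "wy": 0, "wz": 0}]'

```text
time_s: 8.7
ee_pos: [473.0, -167.7, 47.2]
ee_rot: [-179.4, 0.2, -89.8]
force: [-0.3, -2.5, 0.2]
gripper_width: 0.3
```

apply_moves --plan '[{"fingers": 0, "x": -0.3, "y": 0, "z": 0, "wx": 0, "wy": 0, "wz": 0}, {"fingers": 0, "x": -0.6, "y": 0, "z": 0, "wx": 0, "wy": 0, "wz": 0}, {"fingers": 0, "x": -0.9, "y": 0, "z": 0, "wx": 0, "wy": 0, "wz": 0}, {"fingers": 0, "x": -0.9, "y": 0, "z": 0, "wx": 0, "wy": 0, "wz": 0}]'

```text
time_s: 9.1
ee_pos: [473.0, -158.2, 47.2]
ee_rot: [-179.4, 0.2, -89.8]
force: [-1.2, -0.1, -0.9]
gripper_width: 0.6
```

Run:
```python
from h import *
s=monitor.state();print(s['time_s'],s['ee_pos'],s['ee_rot'],s['force'])
im=cams.grab_frame('wrist');cv2.imwrite('pics/w10.png',im[:,:,::-1])
```

```text
9.1 [ 472.95806573 -158.21758897   47.20032008] [-1.79443765e+02  1.75540992e-01 -8.97532266e+01] [-1.15156239 -0.10546557 -0.94097849]
```

View pics/w10.png

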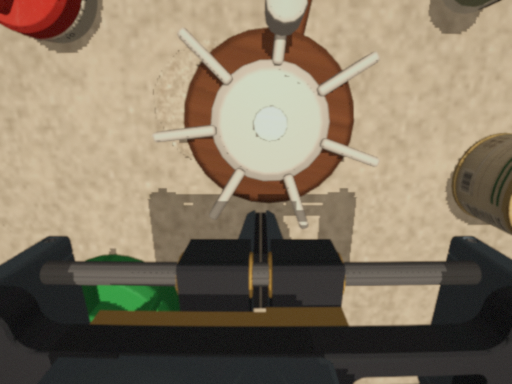

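The wheel has passed half-way and is springing in, with the peg at (285,12), almost at the pointer. I'll let it settle, then draw straight back and lift.

apply_moves --plan '[{"fingers": 0, "x": 0, "y": 0, "z": 0, "wx": 0, "wy": 0, "wz": 0}, {"fingers": 0, "x": 0, "y": 0, "z": 0, "wx": 0, "wy": 0, "wz": 0}, {"fingers": 0, "x": 0, "y": 0, "z": 0, "wx": 0, "wy": 0, "wz": 0}, {"fingers": 0, "x": 0, "y": 2, "z": 0, "wx": 0, "wy": 0, "wz": 0}, {"fingers": 0, "x": 0, "y": 4, "z": 0, "wx": 0, "wy": 0, "wz": 0}, {"fingers": 0, "x": 0, "y": 5, "z": -2, "wx": 0, "wy": 0, "wz": 0}, {"fingers": 0, "x": 0, "y": 5, "z": -6, "wx": 0, "wy": 0, "wz": 0}, {"fingers": 0, "x": 0, "y": 5, "z": -10, "wx": 0, "wy": 0, "wz": 0}]'

```text
time_s: 9.95
ee_pos: [421.0, -158.8, 147.5]
ee_rot: [-179.5, 0.2, -89.8]
force: [1.6, -0.4, -0.4]
gripper_width: 0.4
```

apply_moves --plan '[{"fingers": 0, "x": 0, "y": 0, "z": -4, "wx": 0, "wy": 0, "wz": 0}, {"fingers": 0, "x": 4, "y": 0, "z": -6, "wx": 0, "wy": 0, "wz": 0}, {"fingers": 0, "x": 8, "y": 2, "z": -7, "wx": 0, "wy": 0, "wz": 0}, {"fingers": 0, "x": 12, "y": 4, "z": -7, "wx": 0, "wy": 0, "wz": 0}, {"fingers": 0, "x": 12, "y": 4, "z": -7, "wx": 0, "wy": 0, "wz": 0}, {"fingers": 0, "x": 12, "y": 4, "z": -7, "wx": 0, "wy": 0, "wz": 0}]'

```text
time_s: 10.55
ee_pos: [380.4, -279.5, 216.5]
ee_rot: [-179.5, 0.3, -89.9]
force: [-0.3, 0.2, 0.4]
gripper_width: 0.1
```

Run:
```python
from h import *
s=monitor.state();print(s['time_s'],s['ee_pos'],s['force'],s['qvel'].round(1))
im=cams.grab_frame('wrist');a=im[:,:,::-1]
b=cams.grab_frame('top')[130:250,230:400,::-1]; cv2.imwrite('pics/t11.png',cv2.resize(b,None,fx=4,fy=4))
cv2.imwrite('pics/w11.png',a)
```

```text
10.55 [ 380.41015091 -279.52518989  216.51693776] [-0.30488531  0.18391411  0.3813908 ] [ 2.4 -0.1  0.6  0.1 -0.   0.1]
```

View pics/w11.png

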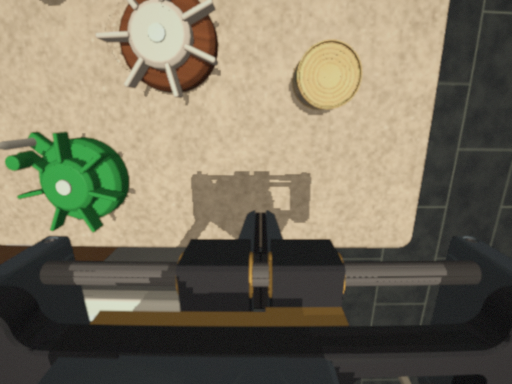

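View pics/t11.png

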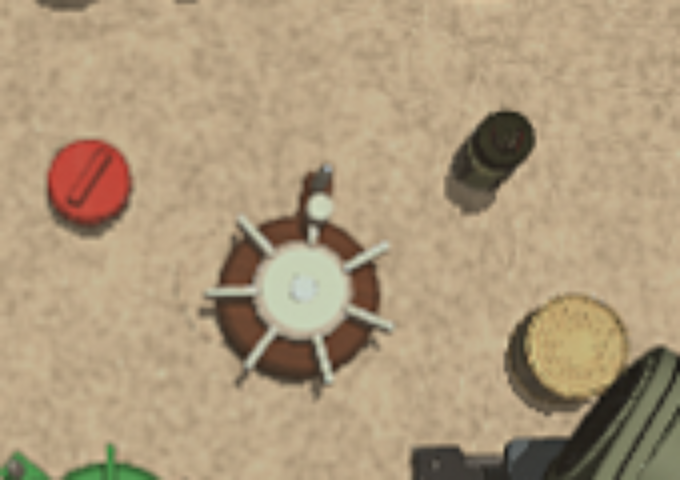

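The peg (320,208 in the crop) is in line with the pointer post (322,178). The dial, timer, jar and tin are where they were in the first picture, and the arm is clear. I'm handing in.

```bash
python3 -c "
from workcell import env
print(env.job_done())"
```

```text
the job is handed in; nothing more can be done
None
```

The peg's fin now rests at the pointer post, and I handed the job in at about 10.7 s. The dial started 3 clicks short. I flicked the non-pegged fin nearest the robot three times with the closed fingertip, one click each time, then drew the arm back clear.

- **Last checks:** the final top picture shows the peg in line with the pointer. The dial, timer, jar and tin look unmoved from the first picture. The force readings taken after each move never exceeded about 3 N.
- **Drift:** the fingertip drifted about 4 mm inwards during the second push. It did no harm, and I corrected it before the third.
- **Not confirmed:** the hand-in gives no verdict, and I judged the final wheel angle from the pictures only.

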